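# Cradle two gearbox shafts in the V-grooves with the hook

### The job

Two freshly ground gearbox shafts lie loose on the tracks of the inspection stand. Take the orange-handled hook and roll one shaft into the near pair of V-grooves and the other into the far pair, so that each is cradled and cannot roll; the gripper and arm must not touch the shafts. Then lay the hook back on its rest with the handle lying level on the rubber top, and leave everything else where it is.

Things in the scene. Friction and masses are not known exactly. Their poses are not given: they have to be found in the camera images.
- stand: Inspection stand, fixed: blue plate 236 (x) x 160 (y), 12 thick, origin centred under it. Two steel rails 20 thick run along its x (away from the robot, yawed) at y = +-60; the 100 mm between them is free down to the plate. The rails' flat tracks, 50 above the bench, span x = -72 to 72; each end drops into a 90-degree V-groove 36 wide, 18 deep, then 10 mm of flat at 50 high, then nothing.
- near_groove (a point): Where the middle of a shaft's axis lies when cradled in the near pair of grooves: stand x = -90, y = 0, 51.8 above the bench. Axes as the stand's: x along the rails, y across.
- far_groove (a point): The same for the far pair of grooves: stand x = 90, y = 0, 51.8 above the bench.
- shaft_bright: Silvery gearbox shaft, 170 long, about 0.6 kg: toothed middle 36 dia, 84 long; a 28 dia journal at each end. Origin mid-axis, y along the shaft (frame turns as it rolls). Starts across the tracks on its journals, axis 64 above the bench; rolls freely, and drops 12 into a groove by itself once past the track's end.
- shaft_brass: The other shaft, brass-coloured; same size, mass and axes. Either one may be on the near half of the tracks (stand x about -54 to -42), the other on the far half (42 to 54), so that at least 45 mm between their toothed middles is free for the hook's blade.
- hook: Hook tool, 0.3 kg. Orange handle 60 (x) x 22 (y) x 45 (z), origin centred on its underside. A 10 mm rod runs forward (+x), 25 above the underside, to a stem with a yellow blade hanging down: x = 105 to 115, 50 wide in y, z = -14 to -54. Balances 10 mm ahead of the origin. Starts with the handle on its rest, the blade hanging free in front. Grip the handle from above across its 22 mm.
- rest: Tool rest, fixed: green block with black rubber top, 90 (x) x 70 (y), 65 high, left or right of the stand. Origin under its centre. The hook starts on it, centred within 5 mm and with the same heading within 0.06 rad.
- rest_top (a point): Centre of the rest's rubber top, 65 above the bench.
- gauge: Bystander, fixed: dial gauge on a red block 60 x 50, 130 tall in all, on the side where the rest is not. Origin under its centre.
- hammer: Bystander, loose: hammer, lying beyond the stand; origin under its middle.
- wrench: Bystander, loose: steel wrench lying beyond the stand; origin under its middle.
- screwdriver: Bystander, loose: screwdriver lying to the right; origin under its middle.
- grease: Bystander, loose: white jar with a red cap, 70 across, 90 tall, standing to the left; origin under its middle.
- bearing: Bystander, loose: steel bearing ring, 72 outside, 18 tall, lying to the left; origin under its middle.
- pot: Bystander, loose: open white plastic cup, 70 across, 80 tall, standing to the right; origin under its middle.
Things that resemble listed ones, but are neither listed nor needed, are in the scene too. Of the things like the hook, leave any that is pink; of the rest the smaller one is meant. Of the things that look like the shaft_brass, the smaller one is meant.

How it is judged:
On the way, in this order (a step that is already met when the one before it is completed fails the run):
1. the hook is lifted clear of its rest (z of hook in the frame of rest_top above 0.03 m), for 0.2 s.
2. one shaft is cradled in each pair of grooves, while the hook is off its rest ((((x of shaft_bright in the frame of near_groove between -0.004 and 0.004 m and z of shaft_bright in the frame of near_groove between -0.004 and 0.004 m and y of shaft_bright in the frame of near_groove between -0.014 and 0.014 m and angle between the y axis of shaft_bright and the y axis of stand, either way round below 0.05 rad) and (x of shaft_brass in the frame of far_groove between -0.004 and 0.004 m and z of shaft_brass in the frame of far_groove between -0.004 and 0.004 m and y of shaft_brass in the frame of far_groove between -0.014 and 0.014 m and angle between the y axis of shaft_brass and the y axis of stand, either way round below 0.05 rad)) or ((x of shaft_brass in the frame of near_groove between -0.004 and 0.004 m and z of shaft_brass in the frame of near_groove between -0.004 and 0.004 m and y of shaft_brass in the frame of near_groove between -0.014 and 0.014 m and angle between the y axis of shaft_brass and the y axis of stand, either way round below 0.05 rad) and (x of shaft_bright in the frame of far_groove between -0.004 and 0.004 m and z of shaft_bright in the frame of far_groove between -0.004 and 0.004 m and y of shaft_bright in the frame of far_groove between -0.014 and 0.014 m and angle between the y axis of shaft_bright and the y axis of stand, either way round below 0.05 rad))) and distance between hook and rest_top above 0.06 m), for 0.2 s.
At the end, for the whole second after the job is handed in: One shaft in each groove pair, either way round: axis within 4 mm of seated in x and z, 14 mm in y, 0.05 rad square to the rails. Hook handle on the rest top, within 35 mm (x), 30 mm (y), 6 mm (z) of its centre and 0.1 rad of level. Shafts and hook at rest ((((x of shaft_bright in the frame of near_groove between -0.004 and 0.004 m and z of shaft_bright in the frame of near_groove between -0.004 and 0.004 m and y of shaft_bright in the frame of near_groove between -0.014 and 0.014 m and angle between the y axis of shaft_bright and the y axis of stand, either way round below 0.05 rad) and (x of shaft_brass in the frame of far_groove between -0.004 and 0.004 m and z of shaft_brass in the frame of far_groove between -0.004 and 0.004 m and y of shaft_brass in the frame of far_groove between -0.014 and 0.014 m and angle between the y axis of shaft_brass and the y axis of stand, either way round below 0.05 rad)) or ((x of shaft_brass in the frame of near_groove between -0.004 and 0.004 m and z of shaft_brass in the frame of near_groove between -0.004 and 0.004 m and y of shaft_brass in the frame of near_groove between -0.014 and 0.014 m and angle between the y axis of shaft_brass and the y axis of stand, either way round below 0.05 rad) and (x of shaft_bright in the frame of far_groove between -0.004 and 0.004 m and z of shaft_bright in the frame of far_groove between -0.004 and 0.004 m and y of shaft_bright in the frame of far_groove between -0.014 and 0.014 m and angle between the y axis of shaft_bright and the y axis of stand, either way round below 0.05 rad))) and x of hook in the frame of rest_top between -0.035 and 0.035 m and y of hook in the frame of rest_top between -0.03 and 0.03 m and z of hook in the frame of rest_top between -0.006 and 0.006 m and angle between hook's own z axis and vertical below 0.1 rad and linear speed of each of shaft_bright, shaft_brass, hook below 0.02 m/s); the robot touches nothing.
It fails at once if the gripper or arm touches a shaft (contact force between any of the fingers, the arm and shaft_bright above 0.5 N or contact force between any of the fingers, the arm and shaft_brass above 0.5 N).
It fails at once if a bystander is moved more than 30 mm (distance of any of hammer, wrench, screwdriver, grease, bearing, pot from where it was at the start of the episode above 0.03 m).
It also fails if it takes over 61 s, if anything falls off the work surface, if the arm or the gripper's body presses on something with over 40 N, if the wrist force passes 120 N, or if a joint passes its speed limit or range.

### The arm

A 6-joint arm with a two-finger parallel gripper is mounted at the origin on the work surface. World frame = base frame: x ahead of the robot, y to its left, z up, the work surface at z = 0. Lengths are in m, angles in rad, forces in N, time in s.
With the tool pointing down it reaches from about 0.35 to 0.875 m from the base axis. Payload 4.2 kg.
Tool frame: the origin (TCP) lies midway between the tips of the shut fingers; the grasp point (between the pads) lies 19 mm behind it; z points along the fingers, y is the direction in which the jaws open and shut (so a half turn about z gives the same grasp; the last joint's range is limited). The gripper opens to 85 mm and grips with 20 to 120 N. Pads are 22 mm wide; open, the fingers measure 114 mm over their backs; the gripper's body (76 mm by 85 mm) begins 54 mm behind the grasp point. The pads swing forward as they close: fully open they stand 13 mm farther back than shut.
Start: joints at [-1.058, 0.385, 0.008, 0, -1.194, -0.259], TCP at [0.157, -0.605, 0.231] pointing down, gripper open.
Joint ranges: [-3.14, 3.14], [-1.21, 2.06], [-1.07, 1.41], [-3.16, 2.05], [-2.99, -0.16], [-3.1, 3.1]. Speed limits (rad/s): [2.79, 2.79, 3.14, 3.14, 3.14, 3.14].

### API

Orientations are given as a rotation vector (axis times angle).
In Python, from plant import ctrl, read_camera, camera_info gives the robot as it stands. The module is installed in compiled form; this text tells all that it offers.
- The arm moves only by the shell command python3 -m creep 'ROWS' [FORCE]. ROWS is a JSON object of lists of equal length, an entry for each row: "xyz": the shift along the tool's x, y, z each as a share of 50 mm, from -1 to 1, a list of three; "angular": the turn, a rotation vector about the tool's x, y, z each as a share of 4 degrees, from -1 to 1, a list of three; "gripper": the opening, from 0 (shut) to 1 (fully open). In form: {"xyz": [[tx, ty, tz], ...], "angular": [[rx, ry, rz], ...], "gripper": [gripper, ...]}. A call has 1 to 20 rows; each row shifts and turns the commanded pose from where the row before left it, along the tool's axes as they then stand; what a row does not reach is not made up. A row lasts 1/8 s, in which the tool goes at most 62.5 mm and 10.7 degrees, less where a joint would pass 70% of its speed; a pose out of reach is approached as far as the arm can. A call with a number of a shift or a turn outside -1 to 1 is refused whole. A call with a gripper value outside its range is refused whole. The fingers move at their own pace and stop on an object; FORCE is the grip in N (left out, the last holds). Time passes only in rows, so rows that do not move let the fingers close. It gives the time, the measured TCP pose, the force and the opening at its end, in the units of the state.
- ctrl.get_state(): the state, without advancing time (a new reading comes with each control period).
- read_camera(name): name is "side" or "top"; returns the picture (480x640x3 uint8, red, green, blue); there is no depth.
- camera_info(name): a dict with "K" (3x3 intrinsics, pixels), "extrinsics" (4x4, takes a point from camera to world coordinates). Camera axes: x right, y up, looking along -z (the intrinsics and any distortion apply to the point x, -y, -z); pixel columns grow to the right and rows downward; lengths in m; the calibration is good to about 2 mm. A picture is of the moment at which its call begins. camera_info takes no time and is no camera call.
- ctrl.sign_off(): hands the job in, once; it reports no verdict.
The state is a dict: "t": time; "joints": joint angles; "joint_velocities": joint speeds; "joint_torque": joint torques, N m; "tool_pos": TCP position; "tcp_rot": TCP orientation; "ft_force": force on the tool from outside, world axes, zero at the start; "moment": the same for the moment, N m; "opening": opening from 0.0 (shut) to 1.0 (fully open).
Only numpy, scipy, OpenCV 4.12 (cv2) and the standard library are available. Lean on these libraries where they do the work, as an engineer would, in place of code of your own. Each camera call takes 0.05 s, during which the arm holds its last target. There are 200 camera calls.

## Working session

There is one attempt and no reset: what is moved stays moved. The work goes in short steps, Python scripts to look and compute and a shell command to move; the robot and the scene stay as the last step left them, time stands still between calls to the robot, and variables do not carry over. Pictures are saved under pics/ and viewed, about 8 in all and at most 12, crops included, and the job is handed in when it is done.

```bash
mkdir -p pics; cat > h.py <<'E'
import numpy as np, cv2
from plant import ctrl, read_camera, camera_info
def ray(cam,u,v):
    c=camera_info(cam);K=np.array(c["K"]);E=np.array(c["extrinsics"])
    d=np.linalg.inv(K)@[u,v,1];d=np.array([d[0],-d[1],-d[2]])
    return E[:3,3],E[:3,:3]@d
def at(cam,u,v,z):
    o,d=ray(cam,u,v);return (o+d*(z-o[2])/d[2]).round(4)
def proj(cam,p):
    c=camera_info(cam);K=np.array(c["K"]);E=np.array(c["extrinsics"])
    q=E[:3,:3].T@(np.array(p)-E[:3,3]);q=K@[q[0],-q[1],-q[2]];return (q[:2]/q[2]).round(1)
def snap(cam,name,box=None,s=1):
    im=read_camera(cam)
    cv2.imwrite(f"pics/{name}_full.png",im[:,:,::-1])
    if box: x0,y0,x1,y1=box;im=im[y0:y1,x0:x1]
    im=cv2.resize(im,None,fx=s,fy=s,interpolation=cv2.INTER_CUBIC)
    cv2.imwrite(f"pics/{name}.png",im[:,:,::-1])
E
python3 - <<'E'
from h import *
snap("top","t0");snap("side","s0")
for c in("top","side"):
    i=camera_info(c);print(i)
print(ctrl.get_state())
E
```

```text
{'K': array([[573.05990006,   0.        , 326.93066987],
       [  0.        , 573.05990006, 243.4759729 ],
       [  0.        ,   0.        ,   1.        ]]), 'extrinsics': array([[-0.02918916,  0.99462045, -0.09938889,  0.39422976],
       [-0.99956688, -0.02867155,  0.00663262,  0.01207889],
       [ 0.00374731,  0.09953944,  0.99502656,  1.59091669],
       [ 0.        ,  0.        ,  0.        ,  1.        ]])}
{'K': array([[435.22423675,   0.        , 320.903042  ],
       [  0.        , 435.22423675, 238.34754745],
       [  0.        ,   0.        ,   1.        ]]), 'extrinsics': array([[-0.74839934,  0.46478902, -0.47314859,  0.01687555],
       [-0.66309127, -0.53986342,  0.51851466,  0.57058052],
       [-0.01443569,  0.70179673,  0.71223097,  0.82632208],
       [ 0.        ,  0.        ,  0.        ,  1.        ]])}
{'t': 0.1, 'joints': array([-1.05837159e+00,  3.85500908e-01,  6.75212834e-03, -4.34599685e-04,
       -1.19398752e+00, -2.58579540e-01]), 'joint_velocities': array([ 0.00079985, -0.00156829,  0.00495063,  0.0012138 , -0.0002579 ,
       -0.00125134]), 'joint_torque': array([-1.09495104e-04, -3.93319309e+01,  1.88929904e+01,  4.19798434e+00,
       -2.61107765e-03,  4.85771210e-06]), 'tool_pos': array([ 0.15682824, -0.60446557,  0.23031414]), 'tcp_rot': array([ 3.97374492e-01, -3.11600017e+00, -3.06190774e-03]), 'ft_force': array([0.06815857, 0.12633681, 0.46623965]), 'moment': array([-0.01045446, -0.00114542,  0.00382805]), 'opening': 0.9991024725608516}
```

View pics/t0.png

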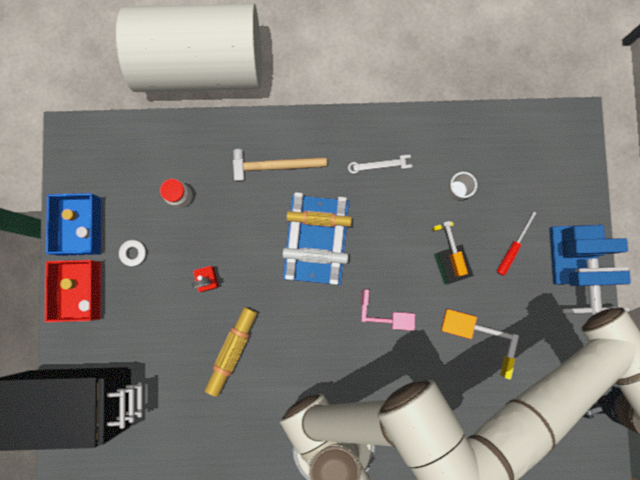

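View pics/s0.png

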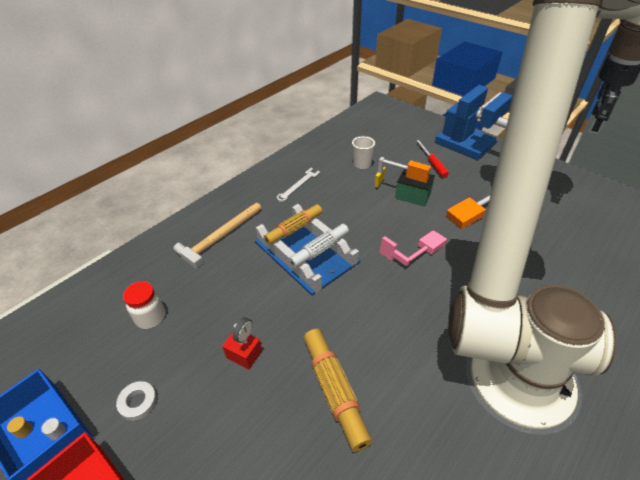

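The top view shows the stand at about (318,238), brass on the far half (319,219), silver on the near half (315,256), and the hook on the green rest at (457,262) with its blade towards (443,227). The side view confirms this. The pink hook and the larger orange hook lie on the bench and are decoys. Next I'll view enlarged crops.

```bash
python3 - <<'E'
import cv2
a=cv2.imread("pics/t0.png")
x=cv2.resize(a[185:290,275:360],None,fx=5,fy=5,interpolation=cv2.INTER_CUBIC)
y=cv2.resize(a[210:290,425:500],None,fx=5,fy=5,interpolation=cv2.INTER_CUBIC)
y=cv2.copyMakeBorder(y,0,x.shape[0]-y.shape[0],0,0,cv2.BORDER_CONSTANT)
cv2.imwrite("pics/t0c.png",cv2.hconcat([x,y]))
E
```

```text
(no output)
```

View pics/t0c.png

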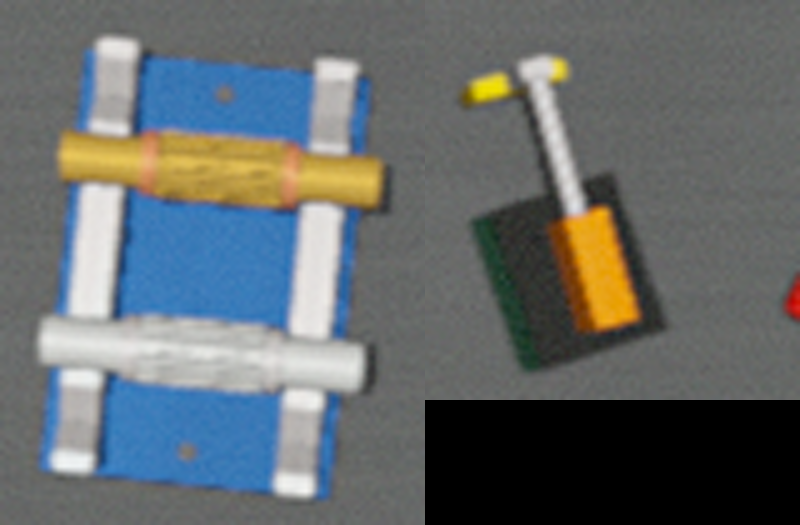

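The enlarged crop shows the plate corners at (90,50), (372,80), (327,497) and (40,468). The rest's black top has corners at (473,222), (612,177), (665,325) and (533,370). The handle top spans (568,215) to (640,320). Brass runs (60,155)–(383,183) and silver (40,340)–(367,367).

```bash
python3 - <<'E'
from h import *
L=lambda x,y:(274.6+x/5,184.6+y/5)
R=lambda x,y:(424.6+(x-425)/5,209.6+y/5)
def P(f,pts,z): return np.array([at("top",*f(*p),z) for p in pts])
def yaw(d): return np.arctan2(d[1],d[0]).round(3)
c=P(L,[(90,50),(372,80),(327,497),(40,468)],.012)
st=c.mean(0);sy=yaw(c[0]-c[3]+c[1]-c[2]);print("stand",st,sy,np.linalg.norm(c[0]-c[3]),np.linalg.norm(c[0]-c[1]))
# rails ends tops z=.05
rr=P(L,[(119,40),(336,62),(75,470),(295,493)],.05);print("rails",rr.mean(0),yaw(rr[0]-rr[2]+rr[1]-rr[3]))
X=np.array([np.cos(sy),np.sin(sy)]);Y=np.array([-X[1],X[0]])
for n,p in(("brass",[(60,155),(383,183)]),("silver",[(40,340),(367,367)])):
    q=P(L,p,.064);m=q.mean(0)-st;print(n,q.mean(0),"stand xy",m[:2]@X,m[:2]@Y,"yaw",yaw(q[0]-q[1])-np.pi/2,np.linalg.norm(q[0]-q[1]))
c=P(R,[(473,222),(612,177),(665,325),(533,370)],.065)
print("rest",c.mean(0),yaw(c[0]-c[3]+c[1]-c[2]),np.linalg.norm(c[0]-c[3]),np.linalg.norm(c[0]-c[1]))
c=P(R,[(568,215),(611,207),(640,320),(585,330)],.11)
print("hook",c.mean(0),yaw(c[0]-c[3]+c[1]-c[2]),np.linalg.norm(c[0]-c[3]),np.linalg.norm(c[0]-c[1]))
c=P(R,[(537,64),(575,213)],.095);print("rod",c,yaw(c[0]-c[1]))
from scipy.spatial.transform import Rotation as Ro
print(Ro.from_rotvec(ctrl.get_state()["tcp_rot"]).as_matrix().round(3))
E
```

```text
stand [0.56515  0.031275 0.012   ] -0.14 0.23461820048751542 0.15836622114579862
rails [0.565175 0.031225 0.05    ] -0.125
brass [0.6151  0.02155 0.064  ] stand xy 0.05081834580073636 -0.0026596719866882894 yaw -0.11579632679489649 0.17447329308521692
silver [0.5159  0.03395 0.064  ] stand xy -0.04914141564514573 -0.004223670606359841 yaw -0.11179632679489648 0.17539854617413453
rest [ 0.481175 -0.33475   0.065   ] 0.316 0.08460289593152233 0.07873601463117118
hook [ 0.48095 -0.34035  0.11   ] 0.147 0.06007104127614239 0.02277059507347141
rod [[ 0.5903 -0.3158  0.095 ]
 [ 0.511  -0.3318  0.095 ]] 0.199
[[-0.968 -0.251 -0.001]
 [-0.251  0.968  0.002]
 [ 0.     0.002 -1.   ]]
```

```bash
python3 - <<'E'
from h import *
a=cv2.imread("pics/t0.png")
hsv=cv2.cvtColor(a,cv2.COLOR_BGR2HSV)
def rect(lo,hi,box,z,name):
    x0,y0,x1,y1=box
    m=cv2.inRange(hsv[y0:y1,x0:x1],lo,hi)
    p=cv2.findNonZero(m).reshape(-1,2)+[x0,y0]
    w=np.array([at("top",u,v,z)[:2] for u,v in p])*1000
    r=cv2.minAreaRect(w.astype(np.float32));print(name,len(p),r)
    return w
rect((95,130,60),(125,255,255),(275,185,360,290),.012,"plate")
w=rect((8,190,215),(22,255,255),(445,240,480,285),.11,"handle top")
w=rect((0,0,150),(180,60,255),(440,222,470,252),.095,"rod")
x=cv2.resize(a[218:288,428:498],None,fx=8,fy=8,interpolation=cv2.INTER_CUBIC)
x=cv2.convertScaleAbs(x,alpha=1.8)
cv2.imwrite("pics/rest.png",x)
E
```

```text
plate 2064 ((565.0646362304688, 31.97948455810547), (160.1133270263672, 235.44337463378906), 82.3915023803711)
handle top 159 ((480.8103332519531, -340.1630859375), (56.95216369628906, 18.518779754638672), 13.427393913269043)
rod 131 ((552.7951049804688, -321.4834289550781), (81.49325561523438, 14.734884262084961), 11.631372451782227)
```

View pics/rest.png

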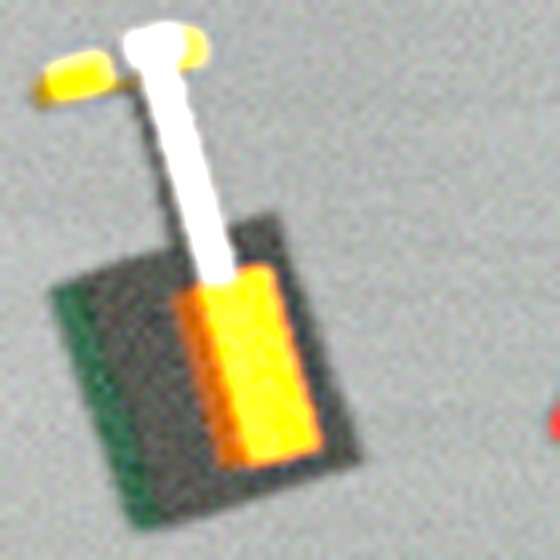

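The crop shows the green strip is the rest's side face. The black top's corners are (80,280), (275,213), (360,460) and (160,525).

```bash
cat >> h.py <<'E'
from scipy.spatial.transform import Rotation as Ro
ST=np.array([.565,.032]);SY=-.133
def stand(x,y=0): return ST+[x*np.cos(SY)-y*np.sin(SY),x*np.sin(SY)+y*np.cos(SY)]
def plan(xyz,yaw):
    "turn first (units), then shift in the turned tool axes (units)"
    s=ctrl.get_state();R0=Ro.from_rotvec(s["tcp_rot"])
    T=Ro.from_matrix(np.array([[-np.cos(yaw),-np.sin(yaw),0],[-np.sin(yaw),np.cos(yaw),0],[0,0,-1]]))
    print("turn",((R0.inv()*T).as_rotvec(True)/4).round(2),"shift",(T.inv().apply(np.array(xyz)-s["tool_pos"])/.05).round(3),
     "| pos",s["tool_pos"].round(4),"t",s["t"],"F",s["ft_force"].round(1),"op",round(s["opening"],3))
E
python3 - <<'E'
from h import *
c=np.array([at("top",427.56+x/8,217.56+y/8,.065) for x,y in[(80,280),(275,213),(360,460),(160,525)]])
d=c[0]-c[3]+c[1]-c[2];print("rest",c.mean(0),np.arctan2(d[1],d[0]),np.linalg.norm(c[0]-c[3]),np.linalg.norm(c[0]-c[1]))
plan([.481+.005,-.340+.001,.2],.234)
E
```

```text
rest [ 0.48255 -0.3379   0.065  ] 0.2739927786323521 0.0854430804688127 0.06942657992440643
turn [ 0.03 -0.    0.28] shift [-7.635  3.638  0.606] | pos [ 0.1568 -0.6045  0.2303] t 0.1 F [0.1 0.1 0.5] op 0.999
```

```bash
python3 -m creep '{"xyz":[[0,0,0],[-0.76,0.36,0.06],[-0.76,0.36,0.06],[-0.76,0.36,0.06],[-0.76,0.36,0.06],[-0.76,0.36,0.06],[-0.76,0.36,0.06],[-0.76,0.36,0.06],[-0.76,0.36,0.06],[-0.76,0.36,0.06],[-0.76,0.36,0.06],[0,0,0],[0,0,0]],"angular":[[0.03,0,0.28],[0,0,0],[0,0,0],[0,0,0],[0,0,0],[0,0,0],[0,0,0],[0,0,0],[0,0,0],[0,0,0],[0,0,0],[0,0,0],[0,0,0]],"gripper":[1,1,1,1,1,1,1,1,1,1,1,1,1]}' 60
python3 - <<'E'
from h import *
plan([.486,-.339,.078],.234)
E
```

```text
t: 1.72
tool_pos: [0.4845, -0.3417, 0.2008]
tcp_rot: [0.367, -3.12, 0.003]
ft_force: [0.2, 0.3, 0.0]
opening: 1.003
turn [-0.03 -0.01  0.  ] shift [-0.042  0.046  2.455] | pos [ 0.4845 -0.3417  0.2008] t 1.725 F [0.2 0.3 0. ] op 1.003
```

```bash
python3 -m creep '{"xyz":[[-0.04,0.05,0.5],[0,0,0.5],[0,0,0.5],[0,0,0.5],[0,0,0.25],[0,0,0.2],[0,0,0],[0,0,0],[0,0,0],[0,0,0],[0,0,0],[0,0,0],[0,0,0],[0,0,0]],"angular":[[0,0,0],[0,0,0],[0,0,0],[0,0,0],[0,0,0],[0,0,0],[0,0,0],[0,0,0],[0,0,0],[0,0,0],[0,0,0],[0,0,0],[0,0,0],[0,0,0]],"gripper":[1,1,1,1,1,1,1,0,0,0,0,0,0,0]}' 60
python3 - <<'E'
from h import *
plan([.486,-.339,.078],.234)
snap("side","s1",(350,120,480,220),6)
E
```

```text
t: 3.48
tool_pos: [0.4867, -0.3392, 0.079]
tcp_rot: [-0.367, 3.119, -0.004]
ft_force: [-0.1, 0.6, 4.7]
opening: 0.246
turn [-0.04  0.01  0.01] shift [0.012 0.008 0.02 ] | pos [ 0.4867 -0.3392  0.079 ] t 3.475 F [-0.1  0.6  4.7] op 0.246
```

View pics/s1.png

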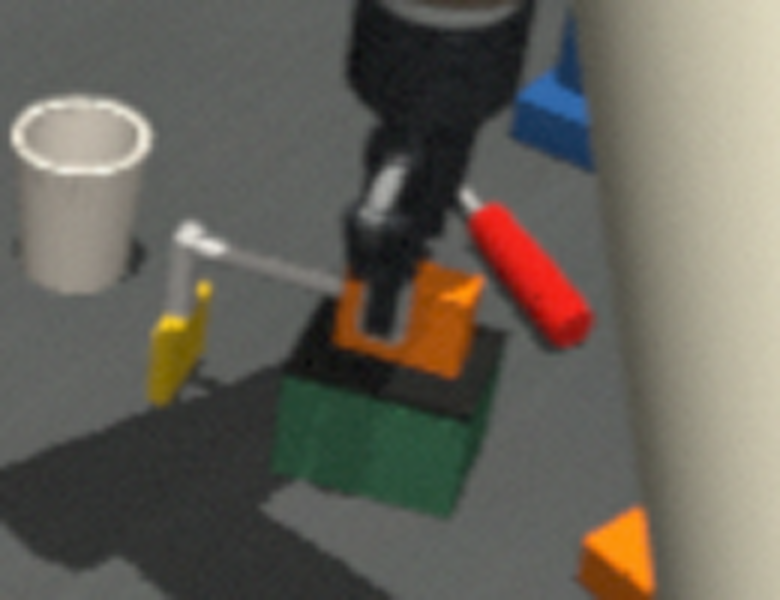

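The crop shows the fingers gripping the orange handle squarely across its sides, with the rod and blade free (blade at (175,360) in the crop). Lifting.

```bash
python3 -m creep '{"xyz":[[0,0,-0.2],[0,0,-0.4],[0,0,-0.5],[0,0,-0.5],[0,0,-0.4],[0,0,-0.4],[0,0,0],[0,0,0]],"angular":[[0,0,0],[0,0,0],[0,0,0],[0,0,0],[0,0,0],[0,0,0],[0,0,0],[0,0,0]],"gripper":[0,0,0,0,0,0,0,0]}' 60
python3 - <<'E'
from h import *
plan([*stand(-.104),.2],SY)
E
```

```text
t: 4.53
tool_pos: [0.4852, -0.3382, 0.1968]
tcp_rot: [0.366, -3.118, -0.0]
ft_force: [0.4, -0.3, -3.7]
opening: 0.245
turn [-0.   -0.03  5.25] shift [ 1.48   7.551 -0.063] | pos [ 0.4852 -0.3382  0.1968] t 4.525 F [ 0.4 -0.3 -3.7] op 0.245
```

```bash
python3 -m creep '{"xyz":[[0,0,0],[0,0,0],[0,0,0],[0,0,0],[0,0,0],[0,0,0],[0.12,0.63,0],[0.12,0.63,0],[0.12,0.63,0],[0.12,0.63,0],[0.12,0.63,0],[0.12,0.63,0],[0.12,0.63,0],[0.12,0.63,0],[0.12,0.63,0],[0.12,0.63,0],[0.12,0.63,0],[0.12,0.63,0],[0,0,0],[0,0,0]],"angular":[[0,0,0.875],[0,0,0.875],[0,0,0.875],[0,0,0.875],[0,0,0.875],[0,0,0.875],[0,0,0],[0,0,0],[0,0,0],[0,0,0],[0,0,0],[0,0,0],[0,0,0],[0,0,0],[0,0,0],[0,0,0],[0,0,0],[0,0,0],[0,0,0],[0,0,0]],"gripper":[0,0,0,0,0,0,0,0,0,0,0,0,0,0,0,0,0,0,0,0]}' 60
python3 - <<'E'
from h import *
plan([*stand(-.104),.114],SY)
snap("top","t2",(265,180,375,310),4.6)
s=ctrl.get_state()
for n,p in (("blade L",(.110,.025)),("blade R",(.110,-.025))): print(n,proj("top",[*stand(-.110+p[0],p[1]),.18-.014]))
E
```

```text
t: 7.02
tool_pos: [0.464, 0.045, 0.1967]
tcp_rot: [-0.207, -3.133, 0.005]
ft_force: [0.2, -0.2, -3.7]
opening: 0.249
turn [-0.04 -0.02  0.01] shift [0.043 0.009 1.655] | pos [0.464  0.045  0.1967] t 7.025 F [ 0.2 -0.2 -3.7] op 0.249
blade L [304.9 231.5]
blade R [324.8 233.5]
```

View pics/t2.png

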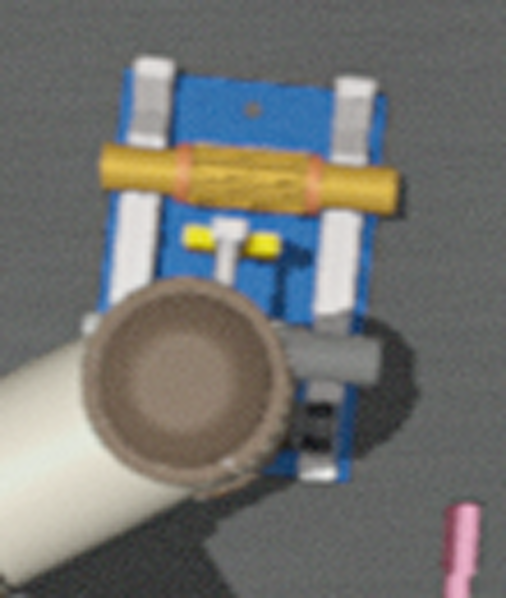

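The view shows the blade between the shafts, with its ends at crop (185,237) and (280,243), within 1 px of prediction. I'll check the blade's heading numerically.

```bash
python3 - <<'E'
from h import *
a=cv2.imread("pics/t2_full.png");hsv=cv2.cvtColor(a,cv2.COLOR_BGR2HSV)
def ax(lo,hi,box,z,n):
    x0,y0,x1,y1=box
    p=cv2.findNonZero(cv2.inRange(hsv[y0:y1,x0:x1],lo,hi)).reshape(-1,2)+[x0,y0]
    w=np.array([at("top",u,v,z)[:2] for u,v in p]);m=w.mean(0)
    r=cv2.minAreaRect((w*1000).astype(np.float32))
    d=np.linalg.svd(w-m)[2][0];d=d*np.sign(d[1]);d0=m-ST;c,s=np.cos(SY),np.sin(SY)
    print(n,len(p),m.round(4),"yaw",round(np.arctan2(-d[0],d[1]),3),"stand",(d0@[c,s]).round(4),(d0@[-s,c]).round(4),r)
ax((26,120,120),(34,255,255),(295,222,335,245),.166,"blade")
ax((12,80,100),(25,255,255),(280,200,360,230),.064,"brass")
E
```

```text
blade 47 [0.5651 0.0293] yaw -0.132 stand 0.0005 -0.0027 ((564.938232421875, 30.56349754333496), (48.07209014892578, 10.39034652709961), 84.12741088867188)
brass 714 [0.6151 0.0214] yaw -0.117 stand 0.0511 -0.0039 ((614.9586181640625, 22.48230743408203), (175.59579467773438, 35.08323669433594), 83.21102905273438)
```

```bash
python3 -m creep '{"xyz":[[0,0,0.2],[0,0,0.3],[0,0,0.3],[0,0,0.3],[0,0,0.3],[0,0,0.25],[0,0,0],[0,0,0]],"angular":[[0,0,0],[0,0,0],[0,0,0],[0,0,0],[0,0,0],[0,0,0],[0,0,0],[0,0,0]],"gripper":[0,0,0,0,0,0,0,0]}' 60
python3 - <<'E'
from h import *
s=ctrl.get_state();print(s["tool_pos"],s["ft_force"])
snap("side","s3",(240,180,380,300),5.5)
E
```

```text
t: 8.07
tool_pos: [0.4651, 0.0452, 0.1155]
tcp_rot: [0.208, 3.133, -0.003]
ft_force: [-0.3, 0.3, -2.8]
opening: 0.249
[0.46513281 0.04516426 0.11547459] [-0.28816393  0.28849078 -2.83834831]
```

View pics/s3.png

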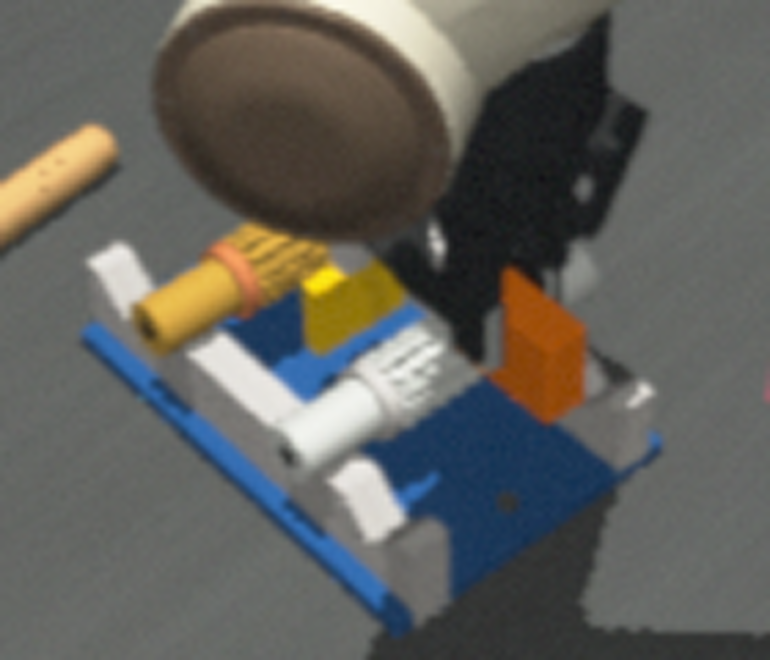

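The side view shows the blade hanging between the two shafts, with the handle clear above the near end. Pushing the brass shaft to the far groove.

```bash
python3 -m creep '{"xyz":[[-0.15,0,0],[-0.15,0,0],[-0.1,0,0],[-0.06,0,0],[-0.05,0,0],[-0.05,0,0],[-0.05,0,0],[-0.05,0,0],[-0.05,0,0],[-0.05,0,0],[-0.05,0,0],[-0.05,0,0],[-0.05,0,0],[-0.05,0,0],[-0.05,0,0],[-0.05,0,0],[-0.04,0,0],[0,0,0],[0,0,0],[0,0,0]],"angular":[[0,0,0],[0,0,0],[0,0,0],[0,0,0],[0,0,0],[0,0,0],[0,0,0],[0,0,0],[0,0,0],[0,0,0],[0,0,0],[0,0,0],[0,0,0],[0,0,0],[0,0,0],[0,0,0],[0,0,0],[0,0,0],[0,0,0],[0,0,0]],"gripper":[0,0,0,0,0,0,0,0,0,0,0,0,0,0,0,0,0,0,0,0]}' 60
cat >> h.py <<'E'
def shaft(f,lo,hi,box,z,n):
    hsv=cv2.cvtColor(cv2.imread(f),cv2.COLOR_BGR2HSV)
    x0,y0,x1,y1=box
    p=cv2.findNonZero(cv2.inRange(hsv[y0:y1,x0:x1],lo,hi)).reshape(-1,2)+[x0,y0]
    w=np.array([at("top",u,v,z)[:2] for u,v in p]);m=w.mean(0)
    d=np.linalg.svd(w-m)[2][0];d=d*np.sign(d[1]);d0=m-ST;c,s=np.cos(SY),np.sin(SY)
    print(n,len(p),"yaw",round(np.arctan2(-d[0],d[1]),3),"stand",(d0@[c,s]).round(4),(d0@[-s,c]).round(4))
E
python3 - <<'E'
from h import *
s=ctrl.get_state();print(s["tool_pos"],s["ft_force"])
snap("top","t4",(265,180,375,310),4.6)
shaft("pics/t4_full.png",(12,80,100),(25,255,255),(280,190,360,230),.052,"brass")
E
```

```text
t: 10.62
tool_pos: [0.5191, 0.0379, 0.1152]
tcp_rot: [0.208, 3.134, -0.003]
ft_force: [0.3, 0.2, -3.1]
opening: 0.245
[0.51912903 0.03793901 0.11519745] [ 0.29334084  0.17798409 -3.10118527]
brass 742 yaw -0.107 stand 0.0881 -0.0014
```

View pics/t4.png

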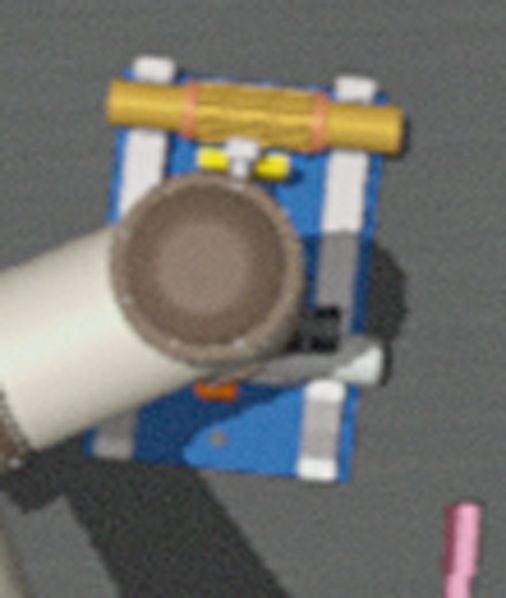

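Brass has dropped into the far groove (measured x of 0.088 against a nominal 0.090, seated). Now I'll pull the silver one back.

```bash
python3 -m creep '{"xyz":[[0.1,0,0],[0.3,0,0],[0.35,0,0],[0.35,0,0],[0.25,0,0],[0.12,0,0],[0.06,0,0],[0.05,0,0],[0.05,0,0],[0.05,0,0],[0.05,0,0],[0.05,0,0],[0.05,0,0],[0.05,0,0],[0.05,0,0],[0.05,0,0],[0.05,0,0],[0.05,0,0],[0.05,0,0],[0.05,0,0]],"angular":[[0,0,0],[0,0,0],[0,0,0],[0,0,0],[0,0,0],[0,0,0],[0,0,0],[0,0,0],[0,0,0],[0,0,0],[0,0,0],[0,0,0],[0,0,0],[0,0,0],[0,0,0],[0,0,0],[0,0,0],[0,0,0],[0,0,0],[0,0,0]],"gripper":[0,0,0,0,0,0,0,0,0,0,0,0,0,0,0,0,0,0,0,0]}' 60
python3 -m creep '{"xyz":[[0.05,0,0],[0,0,0],[0,0,0],[0,0,0]],"angular":[[0,0,0],[0,0,0],[0,0,0],[0,0,0]],"gripper":[0,0,0,0]}' 60
python3 - <<'E'
from h import *
snap("top","t5",(265,180,375,310),4.6)
shaft("pics/t5_full.png",(12,80,100),(25,255,255),(280,190,360,230),.052,"brass")
E
```

```text
t: 13.18
tool_pos: [0.4107, 0.0522, 0.115]
tcp_rot: [0.208, 3.135, -0.003]
ft_force: [-0.8, -0.5, -3.5]
opening: 0.244
t: 13.68
tool_pos: [0.4088, 0.0527, 0.1151]
tcp_rot: [0.208, 3.134, -0.003]
ft_force: [0.1, -2.3, -3.9]
opening: 0.248
brass 718 yaw -0.129 stand 0.0903 -0.0026
```

View pics/t5.png

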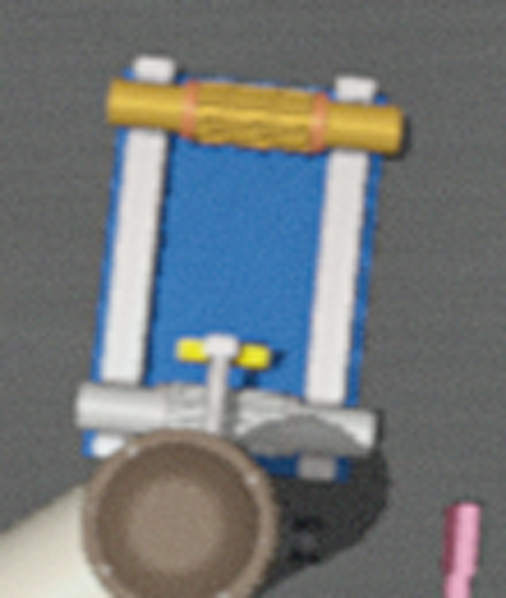

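Both shafts are seated: silver's axis is at crop (78–375, 405–430), in the near groove, and brass is in the far one. Backing off and lifting.

```bash
python3 -m creep '{"xyz":[[-0.1,0,0],[-0.2,0,0],[-0.1,0,0],[0,0,0],[0,0,-0.3],[0,0,-0.5],[0,0,-0.5],[0,0,-0.3],[0,0,0]],"angular":[[0,0,0],[0,0,0],[0,0,0],[0,0,0],[0,0,0],[0,0,0],[0,0,0],[0,0,0],[0,0,0]],"gripper":[0,0,0,0,0,0,0,0,0]}' 60
python3 - <<'E'
from h import *
plan([.487,-.339,.195],.234)
R=Ro.from_rotvec(ctrl.get_state()["tcp_rot"]);print("shift before turn",(R.inv().apply([.487,-.339,.195]-ctrl.get_state()["tool_pos"])/.05).round(3))
E
```

```text
t: 14.85
tool_pos: [0.4288, 0.0504, 0.196]
tcp_rot: [0.207, 3.132, -0.001]
ft_force: [-0.3, 0.4, -3.5]
opening: 0.25
turn [-0.01  0.04 -5.25] shift [ 0.674 -7.846  0.019] | pos [0.4288 0.0504 0.196 ] t 14.85 F [-0.3  0.4 -3.5] op 0.25
shift before turn [-2.181 -7.566  0.028]
```

Translate first, then turn.

```bash
python3 -m creep '{"xyz":[[-0.18,-0.63,0],[-0.18,-0.63,0],[-0.18,-0.63,0],[-0.18,-0.63,0],[-0.18,-0.63,0],[-0.18,-0.63,0],[-0.18,-0.63,0],[-0.18,-0.63,0],[-0.18,-0.63,0],[-0.18,-0.63,0],[-0.18,-0.63,0],[-0.18,-0.63,0],[0,0,0],[0,0,0],[0,0,0],[0,0,0],[0,0,0],[0,0,0],[0,0,0],[0,0,0]],"angular":[[0,0,0],[0,0,0],[0,0,0],[0,0,0],[0,0,0],[0,0,0],[0,0,0],[0,0,0],[0,0,0],[0,0,0],[0,0,0],[0,0,0],[0,0,-0.875],[0,0,-0.875],[0,0,-0.875],[0,0,-0.875],[0,0,-0.875],[0,0,-0.875],[0,0,0],[0,0,0]],"gripper":[0,0,0,0,0,0,0,0,0,0,0,0,0,0,0,0,0,0,0,0]}' 60
python3 - <<'E'
from h import *
plan([.4875,-.3385,.080],.234)
E
```

```text
t: 17.35
tool_pos: [0.4853, -0.3386, 0.195]
tcp_rot: [0.365, -3.119, 0.002]
ft_force: [0.8, -0.1, -3.1]
opening: 0.245
turn [-0.01 -0.02 -0.01] shift [-0.042 -0.009  2.3  ] | pos [ 0.4853 -0.3386  0.195 ] t 17.35 F [ 0.8 -0.1 -3.1] op 0.245
```

```bash
python3 -m creep '{"xyz":[[-0.04,0,0.3],[0,0,0.4],[0,0,0.4],[0,0,0.4],[0,0,0.3],[0,0,0.2],[0,0,0.1],[0,0,0.1],[0,0,0.06],[0,0,0],[0,0,0]],"angular":[[0,0,0],[0,0,0],[0,0,0],[0,0,0],[0,0,0],[0,0,0],[0,0,0],[0,0,0],[0,0,0],[0,0,0],[0,0,0]],"gripper":[0,0,0,0,0,0,0,0,0,0,0]}' 60
```

```text
t: 18.73
tool_pos: [0.4879, -0.3386, 0.0833]
tcp_rot: [-0.367, 3.119, -0.004]
ft_force: [0.1, 0.6, -2.6]
opening: 0.249
```

```bash
python3 -m creep '{"xyz":[[0,0,0.04],[0,0,0.03],[0,0,0.02],[0,0,0],[0,0,0]],"angular":[[0,0,0],[0,0,0],[0,0,0],[0,0,0],[0,0,0]],"gripper":[0,0,0,0,0]}' 60
```

```text
t: 19.35
tool_pos: [0.4877, -0.3386, 0.079]
tcp_rot: [-0.367, 3.12, -0.004]
ft_force: [-2.3, 1.8, 3.8]
opening: 0.248
```

Contact: the force went from −2.6 to +3.8 N, at the same height as the grasp. Open gently, wait, then withdraw.

```bash
python3 -m creep '{"xyz":[[0,0,0],[0,0,0],[0,0,0],[0,0,0],[0,0,0],[0,0,0],[0,0,0],[0,0,-0.2],[0,0,-0.4],[0,0,-0.5],[0,0,-0.6],[0,0,-0.6],[0,0,0]],"angular":[[0,0,0],[0,0,0],[0,0,0],[0,0,0],[0,0,0],[0,0,0],[0,0,0],[0,0,0],[0,0,0],[0,0,0],[0,0,0],[0,0,0],[0,0,0]],"gripper":[0.3,0.4,0.6,0.8,1,1,1,1,1,1,1,1,1]}' 60
python3 -m creep '{"xyz":[[0.4,-0.4,-0.1],[0.6,-0.6,0],[0.6,-0.6,0],[0.6,-0.6,0],[0.6,-0.6,0],[0,0,0],[0,0,0]],"angular":[[0,0,0],[0,0,0],[0,0,0],[0,0,0],[0,0,0],[0,0,0],[0,0,0]],"gripper":[1,1,1,1,1,1,1]}' 60
python3 - <<'E'
from h import *
snap("top","t6",(270,180,500,300),3.4)
f="pics/t6_full.png"
shaft(f,(12,80,100),(25,255,255),(280,190,360,230),.052,"brass")
shaft(f,(8,190,215),(22,255,255),(445,240,480,285),.11,"handle")
snap("side","s6",(240,130,460,300),3.5)
E
```

```text
t: 20.98
tool_pos: [0.4892, -0.3391, 0.1972]
tcp_rot: [-0.367, 3.114, -0.009]
ft_force: [-0.2, 0.2, 0.4]
opening: 0.998
t: 21.85
tool_pos: [0.3837, -0.5065, 0.1981]
tcp_rot: [0.366, -3.12, 0.001]
ft_force: [0.6, -0.0, -0.3]
opening: 1.0
brass 719 yaw -0.13 stand 0.0903 -0.0027
handle 151 yaw -1.355 stand -0.0332 -0.3788
```

View pics/t6.png

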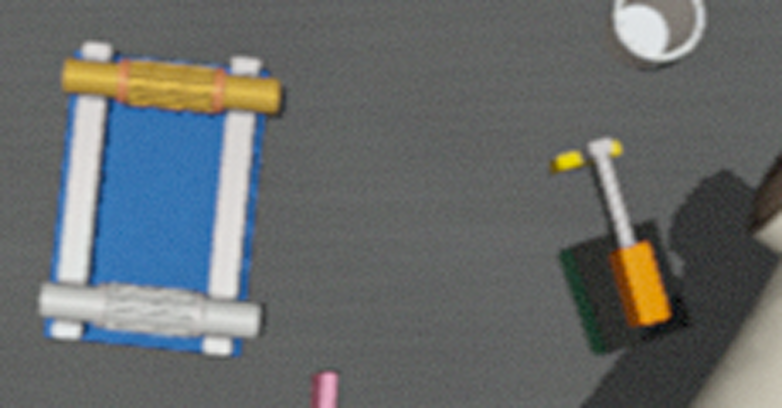

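View pics/s6.png

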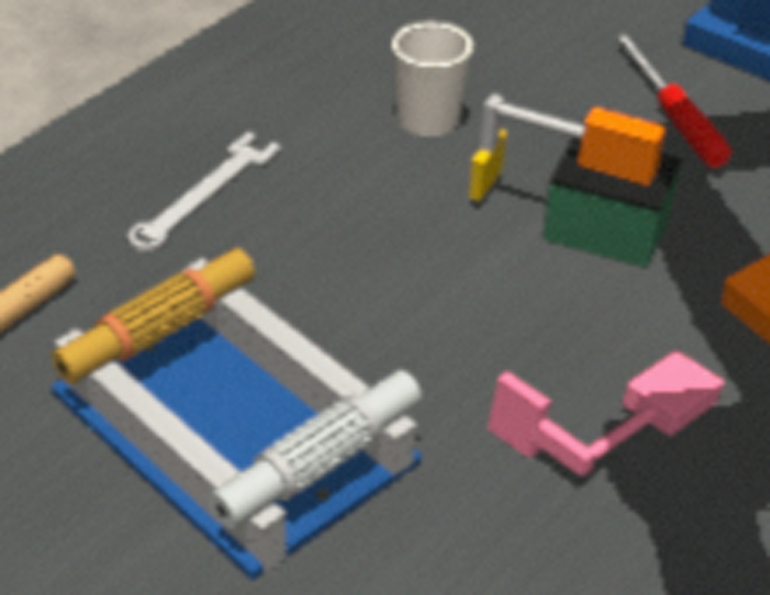

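Both views show each shaft in its groove pair, the hook level on the rest and the bystanders undisturbed. Handing in.

```bash
python3 - <<'E'
from h import *
q=np.array([at("top",269.6+x/3.4,179.6+y/3.4,.052) for x,y in((40,300),(262,320))]);m=q.mean(0)[:2]-ST
c,s=np.cos(SY),np.sin(SY);print("silver",m@[c,s],m@[-s,c])
print(ctrl.get_state()["t"]);ctrl.sign_off()
E
```

```text
silver -0.08984585076485188 -0.0052607604336211335
21.95
the job is handed in; nothing more can be done
```

I lifted the orange hook off its rest and pushed the brass shaft into the far grooves. I then pulled the silver shaft into the near grooves, laid the hook back on the rest and withdrew the arm. The job was handed in at about 22 s of the 61 s allowed; no verdict was reported.

| Last check (top camera) | Measured | Target | Limit |
|---|---|---|---|
| Brass, along the rails (stand x) | +90.3 mm | +90 mm | 4 mm |
| Brass, across (stand y) | −2.7 mm | 0 | 14 mm |
| Brass, squareness to the rails | about 0.003 rad | 0 | 0.05 rad |
| Silver, along the rails (stand x) | −89.8 mm | −90 mm | 4 mm |
| Silver, across (stand y) | −5 mm | 0 | 14 mm |

- **Hook:** it was set down at the same height as it was picked up, and it looks level on the rubber top in the final side view.
- **Not measured:** silver's squareness and both shafts' heights were judged only from the final pictures.
- **Bystanders:** those in the final crops (cup, wrench, screwdriver and part of the hammer) look undisturbed. The grease jar and bearing were outside the last pictures I viewed, but the arm never worked on that side.
- **Disagreement:** just after the push, brass read 88.1 mm and about 0.026 rad off square, still within limits. Later readings settled at the values above. No check failed.

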